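# Aim the long remote at the media player

### The arm

A 7-joint arm with a two-finger parallel gripper is mounted at the origin on the work surface. World frame = base frame: x ahead of the robot, y to its left, z up, the work surface at z = 0. Lengths are in mm, angles in rad, forces in N, time in s.
With the tool pointing down it reaches from about 350 to 900 mm from the base axis. Payload 19.9 kg.
Tool frame: the origin (TCP) lies midway between the tips of the shut fingers; the grasp point (between the pads) lies 19 mm behind it; z points along the fingers, y is the line along which they close (so a half turn about z gives the same grasp; the last joint's range is limited). The gripper opens to 85 mm and grips with 20 to 120 N. Pads are 22 mm wide; open, the fingers measure 114 mm over their backs; the gripper's body (76 mm by 85 mm) begins 54 mm behind the grasp point. The pads swing forward as they close: fully open they stand 13 mm farther back than shut.
Start: joints at [1.113, 0.417, -0.01, 1.614, 0.005, 1.111, -0.053], TCP at [253.014, -571.474, 203.76] pointing down, gripper open.
Joint ranges: [-2.81, 2.81], [-0.39, 2.02], [-1.27, 1.25], [0.06, 2.57], [-1.19, 4.33], [0.19, 2], [-2.82, 2.82]. Speed limits (rad/s): [1.89, 1.89, 2.39, 2.39, 3.01, 3.01, 3.01].

### API

Orientations are given as a unit quaternion [w, x, y, z].
In Python, from rig import manip, camera, recognise, cut_out gives the robot as it stands. The module is installed in compiled form; this text tells all that it offers. Calls block until the motion is done:
- manip.move_pose(position, orientation): joint-space move of the TCP to a pose.
- manip.line_to(position, v=150, ori=None, contact_N=None): straight line of the TCP; ori=None keeps the orientation; v is the mean speed in mm/s. With contact_N (N) it stops when the force on the tool has changed by that much, and returns True; else False.
- manip.move_joints(angles): joint-space move.
- manip.set_gripper(opening, force=None): finger opening in mm; force is the grip in N (None keeps the last); returns when the fingers have stopped.
- manip.hold(seconds).
- manip.ik(position, orientation): joint angles nearest the present ones, or None.
- manip.observe(): the state.
- camera(name): name is "side" or "top"; returns a dict with "pixels" (400x640x3 uint8, red, green, blue), "range_z" (400x640 float32, mm along the optical axis (not along the pixel's ray), 0 where there is no reading), "fx", "fy", "cx", "cy" (pixels), "D" ([k1, k2, p1, p2, k3] as OpenCV has them; the pictures are not rectified), "xyz" and "rotation" of the camera in the world. Camera axes: x right, y down, z forward; pixel columns grow to the right and rows downward; lengths in mm; the calibration is good to about 2 mm. A picture is of the moment at which its call begins.
A pose or a line that the arm cannot do raises manip.MotionError and nothing moves.
- manip.close_job(): hands the job in; it is judged then, once.
Trained networks look in a picture, given as the dict that the camera call returned (one of the last four; its "shot" number tells which), for a name from the list of things; names that differ only in an ending like _2 or _b are one class to them, and where a whole thing is asked for, a point or a joint stands for the part that bears it (a point fixed in the world has none). Each returns a list of dicts, best first, with "score" (0 to 1); they miss things now and then, are a little off and sometimes report something else, mostly with a low value. They report only what shows in the picture. A call takes as long as a camera call. They do not tell look-alikes from the thing itself.
- recognise(label, picture): "location" ([x, y, z] in mm, in the coordinates of the camera as it stood for that picture, good to about 4 mm: the middle of the surface that is visible of it).
- cut_out(label, picture): "region" (400x640 bool, what is visible of it).
The state is a dict: "clock": time; "qpos": joint angles; "joint_velocities": joint speeds; "effort": joint torques, N m; "tcp_pos": TCP position; "orientation": TCP orientation; "force": force on the tool from outside, world axes, zero at the start; "moment": the same for the moment, N m; "width": finger opening in mm; "finger_force": force on a finger pad.
Only numpy, scipy, OpenCV 4.12 (cv2) and the standard library are available. Lean on these libraries where they do the work, as an engineer would, in place of code of your own. Each camera call takes 0.05 s, during which the arm holds its last target. There are 200 camera calls.

### The job

Turn the revolving remote caddy until the pocket with the long remote faces the pointer on the caddy's base, then draw the long remote out of its pocket, leaving the caddy turned that way. Hold the remote up with all of it higher than the caddy's knob and its front (emitter) end aimed straight at the domed receiver eye on top of the media player, touching nothing but the gripper, and finish while holding it there, motionless. Leave the short remote in its pocket and everything else on the table where it is.

Things in the scene. Friction and masses are not known exactly. Their poses are not given: they have to be found in the camera images.
- caddy_base: Fixed round wooden base of the revolving caddy, radius 88, 15 thick. Origin on its axis, on the table; z up. On its -x side, roughly towards the robot, a tongue 24 wide with a raised steel ridge 30 x 6 sticks out to 130 from the axis: the pointer.
- mark (a point): Outer end of the pointer: 130 mm from the caddy's axis along -x of caddy_base, 15 above the table.
- caddy: Turning plywood part, disc of radius 80. Origin on the axis, 15 above the table, z up. Large pocket with the long remote at -x, small pocket with the short one at +x, bar knob in the middle. Friction 0.25 N m, stays where left, turns 3 rad either way. Starts turned 0.6 to 1.4 rad counter-clockwise from above; the large pocket faces the pointer when the yaws of caddy and caddy_base are equal.
- knob (a point): Grip point in the knob, on the axis, 165 above the table. The knob is a bar 44 long (x of caddy) by 16 wide (y of caddy), from 140 to 180 above the table, on a post of radius 14; nothing stands beside it in y. Fingers close along y of caddy.
- pocket_front (a point): Point at (-75, 0, 100) mm of caddy, at the large pocket's outer side; over the pointer's line when the pocket faces the pointer. The pocket is inside 22 by 53 (across, y of caddy), walls and floor 4, 85 deep outside, its rim 113 to 123 above the table, leaning outwards by 0.31 rad: its mouth lies farther from the axis than its floor.
- remote: The long remote: black bar 180 long, 48 wide, 18 thick, 100 to 200 g. Origin at the centre of its front (emitter) end, the lower one in the pocket; z along it to the rear end, y across its width, x through its thickness, keys on +x (towards the knob). Stands leaning outwards by 0.31 rad, 100 of it out of the pocket, rear end about 212 above the table; 2 mm of play at its sides. Emits along -z.
- front_end (a point): Centre of the long remote's front (emitter) end face, at remote's origin.
- rear_end (a point): Centre of the long remote's rear end face, 180 mm along z of remote. Gripped from above, take it by the width about 28 mm below this end (a grip 45 mm below brings this end against the gripper).
- eye (a point): The receiver eye: centre of the black dome (radius 22, its top 130 above the table) standing on the media player, 115 above the table. The player is fixed at the far side of the table: a black box 160 x 270, top 98 above the table, on a wooden riser 180 x 340; the dome is 55 mm nearer the robot than its middle.
- short_remote: Bystander: short black remote, 125 x 38 x 14, in the caddy's small pocket, leaning outwards. Origin at the centre of its lower end, z along it upwards.
- chalk: Bystander: blue cue chalk cube, 24. Origin under its centre.
- cards: Bystander: pack of cards lying flat, 90 x 64 x 20. Origin under its centre.
- mug: Bystander: white mug, radius 42, 95 tall, handle at +y. Origin under its centre.
- can: Bystander: drinks can, radius 33, 122 tall. Origin under its centre.
- dart_case: Bystander: black dart case lying flat, 170 x 85 x 32. Origin under its centre.
There are look-alikes about, which are no part of the job. Leave any red or white look-alike of the remote alone.

How it is judged:
By the outcome, as a careful person would: the job done as asked, in the order asked, and still so for the second after the job is handed in, while the arm keeps its last pose, push and grip.
It also fails if it takes over 48 s, if anything falls off the work surface, if the arm or the gripper's body presses on something with over 40 N, if the wrist force passes 120 N, or if a joint passes its speed limit or range.

## Working session

There is one attempt and no reset: what is moved stays moved. The work goes in short steps, each a Python script; the robot and the scene stay as the last script left them, time stands still between calls to the robot, and variables do not carry over. Pictures are saved under pics/ and viewed, at most 10 in all, crops included, and the job is handed in when it is done.

```bash
mkdir -p pics; cat > h.py <<'E'
import numpy as np, cv2
from rig import manip, camera, recognise, cut_out
from scipy.spatial.transform import Rotation as R
def cloud(p, mask):
    v,u=np.nonzero(mask&(p["range_z"]>0)); z=p["range_z"][v,u].astype(float)
    K=np.array([[p["fx"],0,p["cx"]],[0,p["fy"],p["cy"]],[0,0,1]])
    n=cv2.undistortPoints(np.stack([u,v],1).astype(float)[:,None],K,np.array(p["D"]))[:,0]
    c=np.c_[n*z[:,None],z]
    return tow(p,c),u,v
def rot(p):
    r=np.array(p["rotation"],float)
    return r if r.shape==(3,3) else R.from_quat(r[[1,2,3,0]]).as_matrix()
def tow(p,c): return np.asarray(c)@rot(p).T+np.array(p["xyz"])
def quat(M):
    q=R.from_matrix(M).as_quat(); return [float(a) for a in q[[3,0,1,2]]]
def save(p,n): cv2.imwrite("pics/"+n,p["pixels"][:,:,::-1])
E
python3 - <<'E'
from h import *
np.set_printoptions(precision=1,suppress=True)
for c in ["top","side"]:
    p=camera(c); save(p,c+"0.png"); print(c,p["xyz"],p["rotation"])
    for l in ["caddy_base","mark","knob","pocket_front","remote","front_end","rear_end","eye","short_remote"]:
        for d in recognise(l,p)[:3]: print(l,round(d["score"],2),tow(p,d["location"]))
o=manip.observe();print(o["clock"],o["orientation"])
E
```

```text
top [ 375.4  -29.  1589.7] [-0.   0.7 -0.7  0. ]
caddy_base 0.81 [476.2  82.6  11.9]
caddy_base 0.62 [542.3 110.9  22.9]
caddy_base 0.36 [516.7  25.7 189.7]
mark 0.74 [487.4  82.4  16.5]
mark 0.55 [566.  180.9 133.9]
mark 0.46 [514.4  27.6 192.5]
knob 0.76 [537.6 108.9  25.7]
knob 0.35 [514.9  22.7 192.8]
pocket_front 0.77 [537.9 110.2  23. ]
remote 0.87 [ 355.8 -132.8   16.6]
remote 0.85 [287.7 232.5  18.9]
remote 0.77 [ 563.2 -272.    15.7]
front_end 0.96 [284.6 228.9  17.3]
front_end 0.9 [ 357.  -136.8   17.1]
front_end 0.77 [ 558.  -271.7   14. ]
rear_end 0.88 [280.3 233.9  13.7]
rear_end 0.84 [ 352.  -133.5   15.9]
rear_end 0.65 [ 559.  -271.6   16.2]
eye 0.69 [821.7 100.2  97.5]
short_remote 0.48 [566.1 183.  135.5]
side [ 451.3 1285.3 1569.8] [ 0.  -0.   0.9 -0.4]
caddy_base 0.78 [509.7 152.7  21.3]
mark 0.88 [509.4 158.7  13. ]
knob 0.63 [526.8 117.7  27.2]
pocket_front 0.93 [530.6 119.2  30.9]
pocket_front 0.26 [468.1 267.4  25.5]
remote 0.97 [279.1 236.7  17.9]
remote 0.89 [ 352.4 -131.3   18.9]
remote 0.88 [515.6  30.  172. ]
front_end 0.85 [ 557.9 -263.1   16.5]
front_end 0.83 [282.1 236.6  19.3]
front_end 0.68 [ 353.4 -125.8   20.7]
rear_end 0.91 [ 560.1 -264.3   25. ]
rear_end 0.65 [278.7 242.   20.8]
rear_end 0.59 [514.1  32.3 178.6]
eye 0.67 [811.4 163.   97. ]
short_remote 0.64 [560.8 183.9 139.5]
1.0 [-0.   1.   0.2 -0. ]
```

View pics/top0.png

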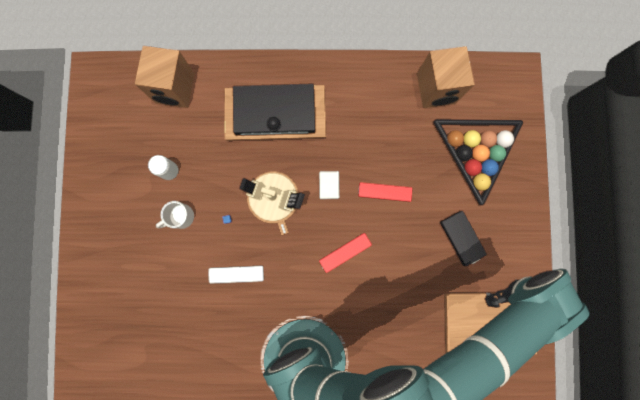

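View pics/side0.png

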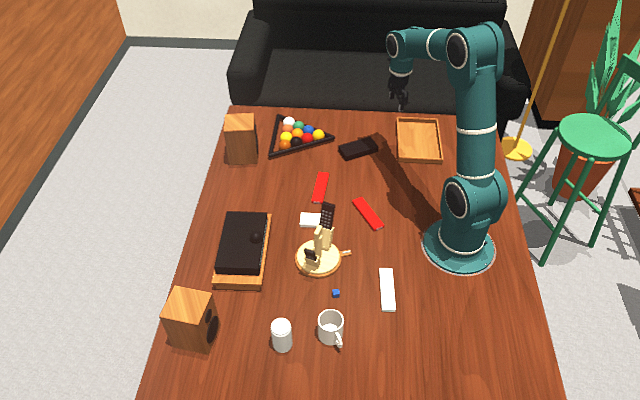

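The top view shows the caddy disc at about (274,197). Its pointer tip is near (283,230), the long remote at (293,200), the short one at (249,187), and the dome at (274,124). In the side view the caddy is at (318,258), with the long remote standing at (327,215). I'll measure each of these from depth.

```bash
cat > meas.py <<'E'
from h import *
np.set_printoptions(precision=1,suppress=True)
def scene():
    P=[];C=[];S=[]
    for i,c in enumerate(["top","side"]):
        p=camera(c); m=np.ones((400,640),bool); w,u,v=cloud(p,m)
        P.append(w);C.append(p["pixels"][v,u].astype(int));S.append(np.full(len(w),i))
    return np.vstack(P),np.vstack(C),np.hstack(S)
if __name__=="__main__":
    P,C,S=scene()
    dark=C.max(1)<75
    near=np.hypot(P[:,0]-535,P[:,1]-105)<190
    for s in (0,1):
        k=near&(S==s)
        a=P[k&(P[:,2]>10)&(P[:,2]<32)&~dark]; 
        (cx,cy),r=cv2.minEnclosingCircle(a[np.hypot(*(a[:,:2]-[535,105]).T)<92][:,:2].astype(np.float32))
        print("cam",s,"disc bbox",a.min(0),a.max(0),"circ",cx,cy,r)
        far=a[np.hypot(a[:,0]-cx,a[:,1]-cy)>97]; print("pointer pts",len(far),far.mean(0) if len(far) else 0, far.min(0),far.max(0))
        b=P[k&(P[:,2]>173)&(P[:,2]<186)&~dark]; b=b[np.hypot(b[:,0]-535,b[:,1]-105)<45]; print("knob",len(b),b.mean(0),b.min(0),b.max(0))
        if len(b)>3: print(np.linalg.svd(b[:,:2]-b[:,:2].mean(0))[2][0])
        d=P[k&dark&(P[:,2]>125)]
        for nm,q in (("long",d[d[:,1]<85]),("short",d[d[:,1]>140])):
            print(nm,len(q),q.mean(0),q.min(0),q.max(0))
            if nm=="long":
                t=q[q[:,2]>200]; print("top",len(t),t.mean(0))
                u,ss,vt=np.linalg.svd(q-q.mean(0),full_matrices=False); print(ss,vt)
        e=P[(S==s)&(P[:,0]>740)&(P[:,0]<960)&(P[:,1]>0)&(P[:,1]<240)&(P[:,2]>106)&(P[:,2]<140)]
        print("dome",len(e),e.mean(0),e.min(0),e.max(0))
        e=e[:,:]; f=np.linalg.lstsq(np.c_[2*e,np.ones(len(e))],(e**2).sum(1),rcond=None)[0]; print("sphere",f[:3],np.sqrt(f[3]+f[:3]@f[:3]))
E
python3 meas.py
```

```text
cam 0 disc bbox [401.4 -82.3  10. ] [695.  277.2  31.9] circ 535.3792724609375 105.10208892822266 91.59026336669922
pointer pts 307 [548.7  10.2  19.3] [401.4 -82.3  10. ] [695.  277.2  27.8]
knob 73 [542.5 109.8 179.2] [531.3  89.6 174.1] [553.4 129.8 185.3]
[-0.3 -1. ]
long 144 [512.4  19.1 200.2] [489.7  -1.7 128.8] [536.5  49.5 217.8]
top 102 [512.3  13.6 210.3]
[262.8 157.   58.3] [[-0.1  0.5 -0.9]
 [ 1.  -0.2 -0.2]
 [-0.3 -0.9 -0.4]]
short 95 [567.1 183.5 147.8] [549.5 172.6 126.5] [584.4 197.3 164.3]
dome 168 [775.4 102.7 119.7] [750.3  24.4 106. ] [889.  227.8 133.7]
sphere [826.9 122.3  57.2] 90.2751472038418
cam 1 disc bbox [385.  -81.7  10. ] [722.2 277.1  32. ] circ 535.4915771484375 105.6193618774414 91.24335479736328
pointer pts 247 [533.5  57.3  17.9] [385.  -81.7  10. ] [722.2 277.1  31.6]
knob 46 [540.7 110.9 180.4] [528.1  88.3 173.2] [551.6 132.6 185.7]
[0.3 1. ]
long 179 [509.7  28.4 179.5] [486.3   4.4 125.8] [536.   55.2 219.2]
top 60 [508.5  19.2 208.4]
[389.5 189.3  68.9] [[-0.  -0.3  0.9]
 [ 1.  -0.2 -0. ]
 [-0.2 -0.9 -0.3]]
short 42 [562.8 191.5 146. ] [546.1 183.2 126.3] [581.3 202.3 166. ]
dome 169 [787.5 108.1 115.3] [744.6   2.3 106. ] [894.7 238.  135.2]
sphere [820.  114.3  64.5] 82.03708667011709
```

```bash
python3 - <<'E'
import cv2
a=cv2.resize(cv2.imread("pics/top0.png")[150:250,220:350],None,fx=5,fy=5,interpolation=2)
b=cv2.imread("pics/top0.png")
cv2.imwrite("pics/crop0.png",a)
E
```

```text
(no output)
```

View pics/crop0.png

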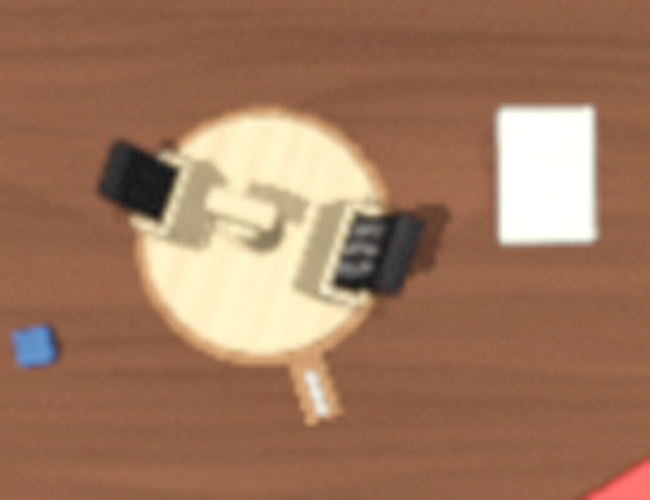

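The crop confirms it: the long remote with its white keys is at crop (380,250), the pointer's steel ridge runs (308,370) to (322,415), and the knob bar is at (240,213). The speakers got into the dome fit and the clutter into the pointer fit, so I'll refine both.

```bash
cat > meas2.py <<'E'
from meas import *
P,C,S=scene(); ax=np.array([541.6,110.3])
for s in (0,1):
    e=P[(S==s)&(abs(P[:,0]-815)<60)&(abs(P[:,1]-105)<100)]
    for z0 in (110,116,122):
        f=e[(e[:,2]>z0)&(e[:,2]<140)]; print("dome",z0,len(f),np.median(f,0),f.min(0),f.max(0))
    f=e[(e[:,2]>113)&(e[:,2]<140)]
    m=np.median(f,0); f=f[np.hypot(*(f-m)[:,:2].T)<28]
    from scipy.optimize import least_squares
    r=least_squares(lambda c:np.linalg.norm(f-[c[0],c[1],108],axis=1)-22,m[:2],loss="soft_l1"); print("  fit",r.x,np.abs(r.fun).mean())
    k=(S==s); d=P-[*ax,0]; rr=np.hypot(d[:,0],d[:,1])
    red=(C[:,0]>150)&(C[:,1]>85)
    t=P[k&(rr>95)&(rr<136)&(P[:,0]<480)&(P[:,1]>40)&(P[:,1]<120)&(P[:,2]>8)&(P[:,2]<32)]
    print("tongue",len(t),t.mean(0),t.min(0),t.max(0)); 
    g=(t.mean(0)-[*ax,0])[:2]; print("  yaw base",np.arctan2(-g[1],-g[0]))
    # light disc (plywood) top ~z 15..30: circle
    a=P[k&(rr<100)&(P[:,2]>8)&(P[:,2]<32)]
    # boundary points per angular bin
    th=np.arctan2(a[:,1]-ax[1],a[:,0]-ax[0]); ra=np.hypot(*(a[:,:2]-ax).T)
    b=[]
    for q in np.arange(-np.pi,np.pi,.15):
        i=np.nonzero((th>=q)&(th<q+.15)&(ra<97))[0]
        if len(i): j=i[ra[i].argmax()]; 
        if len(i) and abs(q+np.pi-0.28)>.25: b.append(a[j,:2])
    b=np.array(b); r=least_squares(lambda c:np.hypot(*(b-c[:2]).T)-c[2],[*ax,88],loss="soft_l1",f_scale=2); print("circle",r.x)
    h=P[k&(P[:,2]>173)&(P[:,2]<186)&(rr<30)]; print("knob",h.mean(0), (h[:,:2].min(0)+h[:,:2].max(0))/2); (c,sz,an)=cv2.minAreaRect(h[:,:2].astype(np.float32)); print("  rect",c,sz,an)
E
python3 meas2.py
```

```text
dome 110 127 [771.1 100.6 123.1] [755.7  81.6 110.2] [792.1 123.9 134.4]
dome 116 103 [772.8 102.4 124.4] [756.3  84.4 116.2] [791.3 123.4 134.4]
dome 122 72 [772.7 101.5 126.2] [756.3  87.4 122. ] [790.1 119.5 134.4]
  fit [774.9 102.6] 1.8308515062655535
tongue 49 [437.1  73.8  12.4] [418.5  48.9   8. ] [455.5  89.6  20.5]
  yaw base 0.3359384964513348
circle [542.9 109.4  86.8]
knob [542.2 109.5 178.6] [542.6 109.9]
  rect (542.5956420898438, 109.68206787109375) (43.40614700317383, 15.400803565979004) 73.14032745361328
dome 110 79 [768.1 109.8 122.5] [755.3  84.2 110.1] [786.5 127.2 138.9]
dome 116 64 [768.1 108.3 124.3] [755.3  84.2 116.2] [786.5 122.5 138.9]
dome 122 43 [768.6 105.3 127.3] [755.3  85.5 122. ] [784.5 120.8 138.9]
  fit [768.3 100.7] 2.918387785310835
tongue 50 [433.7  76.6  13.2] [412.2  48.1   8.1] [452.9 113.4  22.6]
  yaw base 0.3030641786150262
circle [540.2 113.2  86.5]
knob [541.4 112.6 180.5] [539.6 111.3]
  rect (541.8735961914062, 111.01654052734375) (44.9714241027832, 17.73914909362793) 65.84054565429688
```

```bash
cat > yaw.py <<'E'
from h import *
def plane(p,uv,z):
    K=np.array([[p["fx"],0,p["cx"]],[0,p["fy"],p["cy"]],[0,0,1]])
    n=cv2.undistortPoints(np.float64(uv)[:,None],K,np.array(p["D"]))[:,0]
    d=np.c_[n,np.ones(len(n))]@rot(p).T; o=np.array(p["xyz"]); return o+d*((z-o[2])/d[:,2])[:,None]
np.set_printoptions(precision=3,suppress=True)
def pix(p,P):
    K=np.array([[p["fx"],0,p["cx"]],[0,p["fy"],p["cy"]],[0,0,1]]); T=rot(p).T
    return cv2.projectPoints(np.float64(P),cv2.Rodrigues(T)[0],-T@np.array(p["xyz"]),K,np.array(p["D"]))[0][:,0]
if __name__=="__main__":
  from scipy.ndimage import map_coordinates
  ax=np.array([542,110.5])
  for c in ("top","side"):
    p=camera(c); I=p["pixels"].astype(float)
    vv,uu=np.mgrid[0:400,0:640]; 
    w=plane(p,np.c_[uu.ravel(),vv.ravel()],17); d=w[:,:2]-ax; r=np.hypot(*d.T); th=np.arctan2(-d[:,1],-d[:,0])
    rgb=I.reshape(-1,3); sat=rgb.max(1)-rgb.min(1)
    k=(r>94)&(r<134)&(abs(th-.32)<.35)
    g=k&(sat<45)&(rgb.max(1)>120); print(c,"ridge n",g.sum(),w[g,:2].mean(0),th[g].mean(), "r",r[g].min(),r[g].max())
    # rectified tongue patch: brightness profile across, per radius
    for R0 in (100,110,120):
        t=np.arange(-.3,.95,.01); q=np.c_[ax[0]-R0*np.cos(t),ax[1]-R0*np.sin(t),np.full(len(t),15.)]
        uv=pix(p,q); b=sum(map_coordinates(I[:,:,j],[uv[:,1],uv[:,0]],order=1) for j in (0,1,2))
        b0=(np.median(b)); m=np.clip(b-b0-40,0,200); print("  R",R0,"yaw",(m*t).sum()/m.sum(), "span",t[m>30].min(),t[m>30].max())
  o=manip.observe()
  for base in (0,np.pi):
   for cy in (1.27,):
    for yb in (0.3,):
     for a in (cy,yb):
      a2=a+base; x=np.array([np.cos(a2),np.sin(a2),0]); y=np.array([np.sin(a2),-np.cos(a2),0])
      j=manip.ik([542,110.5,146],quat(np.c_[x,y,[0,0,-1]])); print(base,a,None if j is None else np.array(j))
E
python3 yaw.py
```

```text
top ridge n 21 [438.454  72.894] 0.3487559023231944 r 96.68803218583132 124.19116411789506
  R 100 yaw 0.3456067945447376 span 0.23000000000000048 0.4600000000000007
  R 110 yaw 0.3486692847272394 span 0.2400000000000005 0.4600000000000007
  R 120 yaw 0.3458729018781459 span 0.2500000000000005 0.44000000000000067
side ridge n 11 [433.506  73.632] 0.32782618300264027 r 103.37816911171538 127.03829074206263
  R 100 yaw 0.309771228430428 span 0.19000000000000045 0.43000000000000066
  R 110 yaw 0.31945095373337773 span 0.21000000000000046 0.42000000000000065
  R 120 yaw 0.31396441738647735 span 0.22000000000000047 0.40000000000000063
0 1.27 [ 0.314  0.444 -0.72   1.832  0.345  0.994 -0.85 ]
0 0.3 [ 0.27   0.429 -0.66   1.834  0.311  0.984 -1.792]
3.141592653589793 1.27 [ 0.555  0.59  -1.083  1.826  0.588  1.091  2.095]
3.141592653589793 0.3 [ 0.526  0.564 -1.034  1.826  0.55   1.072  1.155]
```

```bash
cat > turn.py <<'E'
from h import *
ax=[542.,110.5]
def down(a): return quat(np.c_[[np.cos(a),np.sin(a),0],[np.sin(a),-np.cos(a),0],[0,0,-1]])
def st(t=""):
    o=manip.observe(); print(t,round(o["clock"],2),np.round(o["tcp_pos"],1),round(o["width"],1),np.round(o["force"],1),np.round(o["moment"],2),"ff",np.round(o["finger_force"],1))
    M=R.from_quat(np.array(o["orientation"])[[1,2,3,0]]).as_matrix(); print("   yaw",np.arctan2(M[1,0],M[0,0]))
if __name__=="__main__":
    manip.move_pose([*ax,290],down(1.27)); st("above")
    manip.line_to([*ax,146],v=120,contact_N=15); st("down")
    manip.set_gripper(0,60); st("grip")
    for a in np.linspace(1.27,0.34,7)[1:]:
        manip.line_to([*ax,146],v=100,ori=down(a)); st(f"{a:.2f}")
E
python3 turn.py
```

```text
above 3.93 [542.2 109.5 289.8] 85.3 [ 1.   0.2 -0. ] [ 0.02 -0.01  0.  ] ff 0.0
   yaw 1.2683852092959604
down 5.28 [542.4 110.6 146.7] 85.3 [ 0.6 -0.7 -0.3] [ 0.03 -0.01 -0.05] ff 0.0
   yaw 1.2700028316586711
grip 5.93 [543.7 110.  146.6] 13.4 [10.7 -3.  -0.8] [-0.4  -2.15 -0.14] ff 59.3
   yaw 1.2690161784008644
1.11 6.24 [543.9 109.9 146.6] 13.7 [12.5 -3.3 -2.6] [-0.5  -2.56 -0.2 ] ff 59.2
   yaw 1.1132155445553542
0.96 6.55 [544.1 109.9 146.6] 14.0 [13.8 -3.8 -3.4] [-0.59 -2.93 -0.13] ff 59.1
   yaw 0.9581165584159336
0.81 6.86 [544.2 109.7 146.6] 13.8 [14.9 -3.5 -5.6] [-0.66 -3.11 -0.21] ff 59.0
   yaw 0.802934411990349
0.65 7.17 [544.4 109.6 146.6] 14.1 [16.5 -4.3 -5.5] [-0.87 -3.45 -0.18] ff 59.0
   yaw 0.6478065121906891
0.49 7.47 [544.5 109.4 146.6] 13.7 [17.3 -4.2 -6.1] [-1.03 -3.64 -0.21] ff 59.0
   yaw 0.4926349703608023
0.34 7.78 [544.6 109.2 146.6] 13.9 [17.8 -5.6 -5.8] [-1.18 -3.82 -0.21] ff 58.9
   yaw 0.33757013929029944
```

```bash
cat > t2.py <<'E'
from turn import *
manip.set_gripper(85); st("open")
o=manip.observe()["tcp_pos"]
manip.line_to([o[0],o[1],290],v=200)
manip.move_pose([420,-150,330],down(0.34)); st("away")
E
python3 t2.py; cat > look.py <<'E'
from meas import *
import sys
p=camera("top"); save(p,sys.argv[1])
cv2.imwrite("pics/c_"+sys.argv[1],cv2.resize(cv2.imread("pics/"+sys.argv[1])[150:250,220:350],None,fx=5,fy=5,interpolation=2))
P,C,S=scene(); dark=C.max(1)<75
for s in (0,1):
    k=S==s
    d=np.hypot(P[:,0]-543,P[:,1]-110)
    h=P[k&(P[:,2]>173)&(P[:,2]<187)&(d<28)&~dark]; c,sz,an=cv2.minAreaRect(h[:,:2].astype(np.float32)); print(s,"knob",c,sz,np.radians(an),np.radians(an-90))
    q=P[k&dark&(P[:,2]>125)&(P[:,0]<535)&(d<150)]; t=q[q[:,2]>203]; u=P[k&dark&(P[:,2]>125)&(P[:,0]>555)&(d<130)]
    print("long",len(q),q.mean(0),"top",len(t),t.mean(0),t.min(0),t.max(0),"short",len(u),u.mean(0))
    n=np.array(c); 
    for w in (q,t,u):
        g=w.mean(0)[:2]-n; print("   yaw",np.arctan2(*(-g[::-1]))%np.pi)
    g=u.mean(0)-q.mean(0); print("  short-long",np.arctan2(g[1],g[0]))
E
python3 look.py top1.png; python3 yaw.py | head -8
```

```text
open 8.47 [542.  110.5 146. ] 85.0 [ 0.7  0.6 -0.2] [ 0.01  0.02 -0.03] ff 0.0
   yaw 0.34014286415632855
away 10.46 [ 420.5 -149.1  329.6] 85.0 [ 0.4  0.  -0.3] [ 0.03 -0.07  0.05] ff 0.0
   yaw 0.3413665469268127
0 knob (542.8143310546875, 109.49197387695312) (43.84088897705078, 16.22980499267578) 0.31640191331293505 -1.2543944134819616
long 133 [455.9  78.4 194.5] top 75 [448.3  77.1 210.9] [436.3  53.9 204.6] [460.5  97.9 217.3] short 98 [618.2 132.8 149.3]
   yaw 0.3437140015002049
   yaw 0.33050366655245617
   yaw 0.29951818942091757
  short-long 0.3233483607372583
1 knob (540.902099609375, 111.02604675292969) (44.11004638671875, 21.85350227355957) 0.32809518786920044 -1.2427011389256961
long 166 [452.6  90.3 183.4] top 59 [445.8  80.7 211.5] [432.5  56.4 203.3] [462.2 102.  221.7] short 48 [613.  141.3 148.8]
   yaw 0.23000977987398472
   yaw 0.3088222868600934
   yaw 0.39817300990206483
  short-long 0.3078492329081346
top ridge n 22 [438.15   72.856] 0.34774972652854336 r 95.53247594214123 124.19116411789506
  R 100 yaw 0.34925637554407335 span 0.2500000000000005 0.4500000000000007
  R 110 yaw 0.3487950983024072 span 0.2400000000000005 0.4600000000000007
  R 120 yaw 0.34623109901636245 span 0.2500000000000005 0.44000000000000067
side ridge n 12 [432.511  72.969] 0.3302016561797184 r 103.37816911171538 128.49761596621195
  R 100 yaw 0.5430159927338324 span 0.21000000000000046 0.9400000000000011
  R 110 yaw 0.5541494545162493 span 0.21000000000000046 0.9400000000000011
  R 120 yaw 0.4792270051674719 span 0.22000000000000047 0.7900000000000009
```

View pics/c_top1.png

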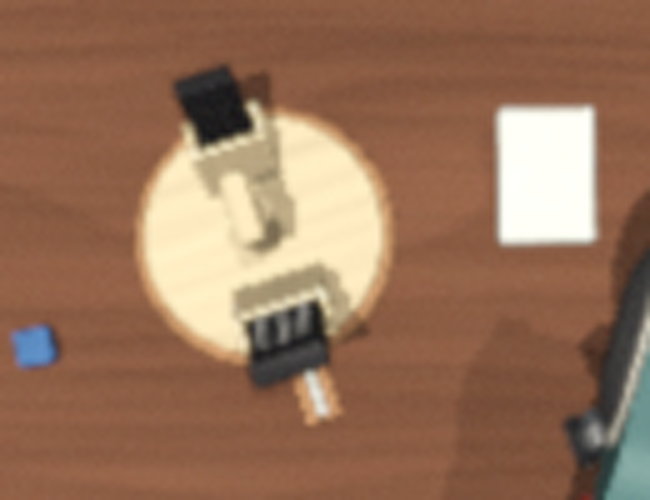

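The crop shows the long remote's pocket now over the pointer line. The caddy measures about 0.32–0.34 and the base about 0.34. Next I'll check that the grasp and aim poses can be reached.

```bash
cat > plan.py <<'E'
from turn import *
yb=0.335; a=-np.array([np.cos(yb),np.sin(yb),0]); rear=np.array([542.5,110,0])+101*a+[0,0,212]
uz=np.sin(.31)*a+np.array([0,0,np.cos(.31)])
ty=np.array([np.sin(yb),-np.cos(yb),0]); tz=-uz; tx=np.cross(ty,tz); QG=quat(np.c_[tx,ty,tz])
TG=rear-47*uz; eye=np.array([772.,102,115])
def aim(F,tgt=eye,roll=0.,corr=np.eye(3)):
    z=(tgt-F)/np.linalg.norm(tgt-F); y=np.cross(z,[0,0,1]); y/=np.linalg.norm(y)
    x=np.cross(y,z); M=np.c_[x,y,z]@R.from_euler("z",roll).as_matrix()
    return F-133*z,M
if __name__=="__main__":
    np.set_printoptions(precision=2,suppress=True)
    print(rear,TG,tx)
    for d in (80,-5,-110,-150):
        print(d,manip.ik(list(TG+uz*abs(d)),QG))
    lo=np.array([-2.81,-.39,-1.27,.06,-1.19,.19,-2.82]);hi=np.array([2.81,2.02,1.25,2.57,4.33,2,2.82])
    for F in [(560,60,330),(600,60,330),(640,70,330),(600,90,280),(640,90,290),(680,95,300),(680,95,340),(640,20,340),(600,0,330)]:
        for roll in (0,.4,-.4):
            T,M=aim(np.array(F,float),roll=roll); j=manip.ik(list(T),quat(M))
            if j is not None: j=np.array(j); print(F,roll,j,"margin",min((j-lo).min(),(hi-j).min()))
E
python3 plan.py
```

```text
[447.11  76.79 212.  ] [460.66  81.51 167.24] [0.9  0.31 0.31]
80 [ 0.53 -0.15 -0.66  2.19 -0.22  0.78 -1.24]
-5 [ 0.5   0.03 -0.72  2.24 -0.03  0.57 -1.42]
-110 [ 0.54 -0.21 -0.63  2.16 -0.26  0.86 -1.19]
-150 [ 0.56 -0.28 -0.6   2.12 -0.3   0.97 -1.15]
(600, 60, 330) 0 [ 0.65 -0.34 -0.51  2.03 -0.54  0.81 -0.97] margin 0.04802853700691384
(600, 60, 330) 0.4 [ 0.69 -0.35 -0.54  2.03 -0.56  0.81 -1.35] margin 0.04171469516503529
(600, 60, 330) -0.4 [ 0.57 -0.33 -0.47  2.03 -0.5   0.79 -0.61] margin 0.05727933881930264
(640, 70, 330) 0 [ 0.6  -0.15 -0.61  1.82 -0.25  0.9  -1.26] margin 0.24258715072376313
(640, 70, 330) 0.4 [ 0.61 -0.15 -0.62  1.82 -0.25  0.9  -1.66] margin 0.24160844006870782
(640, 70, 330) -0.4 [ 0.57 -0.15 -0.59  1.82 -0.24  0.9  -0.87] margin 0.24446157681623976
(600, 90, 280) 0 [ 0.15 -0.36 -0.38  2.25  0.01  0.43 -1.77] margin 0.026863660097686648
(600, 90, 280) 0.4 [ 0.15 -0.36 -0.38  2.25  0.01  0.43 -2.17] margin 0.026863660097686537
(600, 90, 280) -0.4 [-0.1  -0.35 -0.19  2.26  0.25  0.45 -1.59] margin 0.04003000900059556
(640, 90, 290) 0 [ 0.66 -0.22 -0.76 
[... 596 characters left out ...]
340) 0.4 [ 0.4   0.12 -0.69  1.51  0.16  1.16 -2.2 ] margin 0.505850104032403
(680, 95, 340) -0.4 [ 0.42  0.12 -0.71  1.51  0.17  1.16 -1.4 ] margin 0.5084503091105698
(640, 20, 340) 0 [ 0.66 -0.06 -0.42  1.77 -0.52  1.04 -0.6 ] margin 0.32738861379569045
(640, 20, 340) 0.4 [ 0.67 -0.06 -0.43  1.77 -0.52  1.04 -1.  ] margin 0.3274297863548802
(640, 20, 340) -0.4 [ 0.63 -0.06 -0.39  1.77 -0.52  1.04 -0.21] margin 0.32723649316133147
(600, 0, 330) 0 [ 0.7  -0.18 -0.27  1.99 -0.79  1.   -0.29] margin 0.20519365304751755
(600, 0, 330) 0.4 [ 0.75 -0.19 -0.32  1.98 -0.8   1.01 -0.68] margin 0.20424893618523668
(600, 0, 330) -0.4 [ 0.6  -0.18 -0.18  1.99 -0.77  0.99  0.1 ] margin 0.2056180129400864
```

```bash
cat > grab.py <<'E'
from plan import *
manip.move_pose(list(TG+80*uz),QG); st("above")
print(manip.line_to(list(TG),v=80,contact_N=12)); st("at")
manip.set_gripper(0,80); st("grip")
E
python3 grab.py
```

```text
above 11.64 [438.2  72.8 244. ] 85.0 [0.9 0.2 0.8] [-0.13  0.25 -0.02] ff 0.0
   yaw 0.3345989869584828
False
at 12.79 [460.8  81.5 167.6] 84.7 [-0.4  0.2 -0.7] [-0.11  0.34  0.01] ff 0.0
   yaw 0.3350414113163289
grip 13.26 [461.3  81.5 168.1] 46.2 [-5.7 -1.7 16.4] [0.03 0.81 0.07] ff 80.4
   yaw 0.3350082845006316
```

```bash
cat > pull.py <<'E'
from plan import *
for d in (30,60,90,120,150):
    manip.line_to(list(TG+d*uz),v=90); st(d)
p=camera("side"); save(p,"side2.png"); q=camera("top"); save(q,"top2.png")
a=cv2.resize(p["pixels"][140:300,240:420],None,fx=2.2,fy=2.2)[:,:,::-1]; b=cv2.resize(q["pixels"][140:300,210:390],None,fx=2.2,fy=2.2)[:,:,::-1]
cv2.imwrite("pics/pull.png",np.hstack([a,b]))
E
python3 pull.py
```

```text
30 13.74 [452.   78.3 195.6] 46.4 [ 0.4  0.3 -1.3] [-0.14  0.24 -0.07] ff 82.3
   yaw 0.33476920624094597
60 14.22 [443.3  75.4 224. ] 46.2 [ 0.6  0.1 -1.6] [-0.15  0.15 -0.04] ff 82.3
   yaw 0.334884727764932
90 14.71 [434.6  72.4 252.4] 46.3 [ 0.2  0.3 -1.8] [-0.12  0.4  -0.03] ff 82.3
   yaw 0.33479633178303564
120 15.19 [426.   69.5 281. ] 45.8 [ 0.4  0.1 -0.6] [-0.16  0.43  0.  ] ff 82.3
   yaw 0.33495530756526737
150 15.68 [417.4  66.5 309.6] 46.0 [-0.5  1.  -0.8] [-0.22  0.37 -0.01] ff 82.3
   yaw 0.33498748474386275
```

View pics/pull.png

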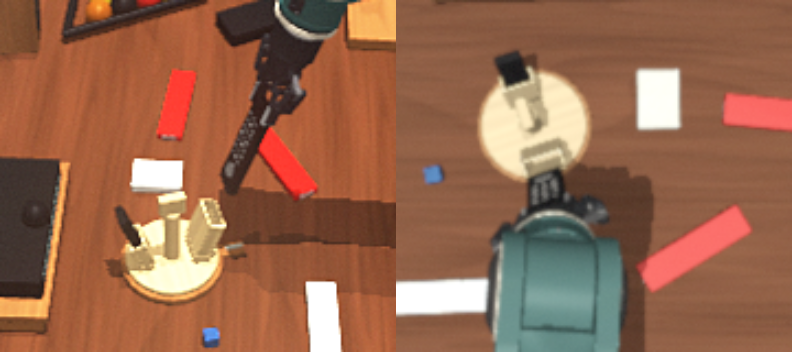

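Remote is out and held in line with the fingers, and the caddy stayed aligned. I'll move to the aim pose and measure the remote's true axis there.

```bash
cat > go.py <<'E'
from plan import *
o=manip.observe()["tcp_pos"]
manip.line_to([o[0],o[1],o[2]+90],v=150); st("up")
T,M=aim(np.array([660.,85,310])); manip.line_to(list(T),v=120,ori=quat(M)); st("aim")
manip.hold(0.3)
E
python3 go.py && cat > chk.py <<'E'
from meas import *
from plan import *
import sys
np.set_printoptions(precision=2,suppress=True)
o=manip.observe(); M=R.from_quat(np.array(o["orientation"])[[1,2,3,0]]).as_matrix(); T=np.array(o["tcp_pos"])
P,C,S=scene(); L=(P-T)@M
k=(abs(L[:,0])<40)&(abs(L[:,1])<45)&(L[:,2]>12)&(L[:,2]<150)
for s in (0,1):
    l=L[k&(S==s)]; print("cam",s,len(l),l.min(0),l.max(0))
    b=l[(l[:,2]>15)&(l[:,2]<128)]
    for z0 in range(15,128,20):
        q=b[(b[:,2]>=z0)&(b[:,2]<z0+20)]
        if len(q)>3: print("  z",z0,len(q),"x med",np.median(q[:,0]),"y lo/hi",np.percentile(q[:,1],[3,97]))
    # plane fit x=a+bz+cy on main face
    f=least=np.linalg.lstsq(np.c_[np.ones(len(b)),b[:,2],b[:,1]],b[:,0],rcond=None)[0]
    for _ in range(5):
        r=b[:,0]-np.c_[np.ones(len(b)),b[:,2],b[:,1]]@f; g=abs(r)<4
        f=np.linalg.lstsq(np.c_[np.ones(g.sum()),b[g,2],b[g,1]],b[g,0],rcond=None)[0]
    print("  face",f,g.sum())
print("front",T+133*M[:,2])
p=camera("side");q=camera("top"); F=T+133*M[:,2]
from yaw import pix
ims=[]
for c in (p,q):
    im=c["pixels"].copy(); uv=pix(c,[F,eye,T]); 
    sc=3; c0=uv.mean(0).astype(int); x0,y0=max(c0[0]-65,0),max(c0[1]-65,0)
    ims.append(cv2.resize(im[y0:y0+130,x0:x0+130],None,fx=sc,fy=sc,interpolation=2))
    for w in uv[:2]: cv2.circle(ims[-1],tuple(int(e) for e in (w-[x0,y0])*sc),4,(255,0,255),1)
cv2.imwrite("pics/"+sys.argv[1],np.hstack(ims)[:,:,::-1])
E
python3 chk.py aim1.png
```

```text
up 16.52 [417.   66.5 398.2] 46.5 [ 0.1 -0.  -1.8] [-0.12  0.43 -0.01] ff 82.3
   yaw 0.3348880922212039
aim 18.16 [593.7  75.  425.1] 46.4 [-0.5 -0.3 -0.6] [-0.1   0.66  0.01] ff 82.3
   yaw 0.1508844709745793
cam 0 252 [ -4.34 -24.35  12.5 ] [  9.2   23.68 132.62]
  z 15 44 x med 6.807736126101638 y lo/hi [-22.47  22.92]
  z 35 46 x med 6.705328718210259 y lo/hi [-20.29  22.79]
  z 55 41 x med 6.5412725385813335 y lo/hi [-23.5   23.18]
  z 75 46 x med 6.746736496656943 y lo/hi [-20.06  23.11]
  z 95 32 x med 6.831624748763653 y lo/hi [-21.43  22.4 ]
  z 115 22 x med 6.037846412038664 y lo/hi [-22.07  23.63]
  face [ 6.79 -0.   -0.01] 220
cam 1 286 [-12.41 -32.22  12.37] [ 10.43  26.72 131.59]
  z 15 53 x med 3.99838210125747 y lo/hi [-26.78  19.78]
  z 35 51 x med 4.047737049837144 y lo/hi [-25.45  17.41]
  z 55 51 x med 4.417516113588516 y lo/hi [-26.78  22.66]
  z 75 52 x med 3.9514340802968446 y lo/hi [-26.02  18.49]
  z 95 43 x med 4.3073145075122605 y lo/hi [-26.78  21.42]
  z 115 28 x med 4.032640733463464 y lo/hi [-24.96  16.74]
  face [ 5.15 -0.    0.03] 190
front [659.95  84.98 310.12]
```

View pics/aim1.png

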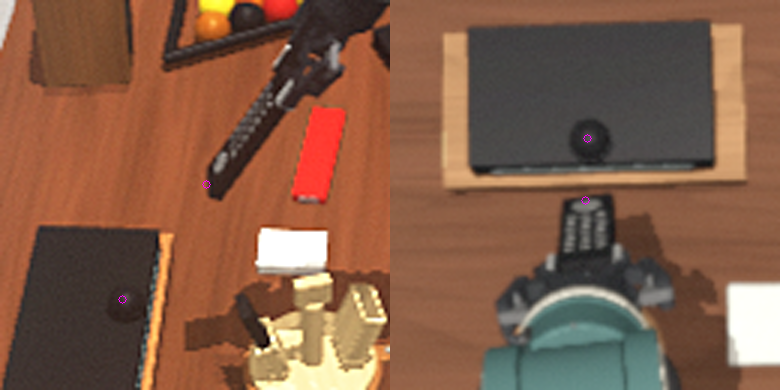

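The picture shows the remote pointing at the dome in both views (magenta circles: computed front end and eye). It is parallel to the tool axis with a lateral offset of about 2 mm. I'll check the eye against the player's box, make a small correction and look again.

```bash
cat > eye.py <<'E'
from meas import *
P,C,S=scene()
from scipy.optimize import least_squares
for s in (0,1):
    b=P[(S==s)&(P[:,2]>90)&(P[:,2]<106)&(P[:,0]>700)&(P[:,0]<960)&(abs(P[:,1]-100)<150)&(C.max(1)<90)]
    c,sz,an=cv2.minAreaRect(b[:,:2].astype(np.float32)); print(s,"box",c,sz,an,b[:,2].mean(), np.percentile(b,[1,99],axis=0))
    a=np.radians(an if sz[0]<sz[1] else an-90); n=np.array([np.cos(a),np.sin(a)]); n*=np.sign(n[0]); print("  eye from box",np.array(c)-55*n)
    f=P[(S==s)&(P[:,2]>106)&(P[:,2]<136)&(np.hypot(P[:,0]-772,P[:,1]-102)<30)]
    r=least_squares(lambda c:np.linalg.norm(f-c,axis=1)-22,[772,102,110],loss="soft_l1"); print("  sph",r.x,len(f))
E
python3 eye.py
```

```text
0 box (827.7257690429688, 101.78068542480469) (161.0302276611328, 265.6918029785156) 1.6862983703613281 97.24188288608062 [[748.6 -27.9  90.7]
 [906.  231.1 104.6]]
  eye from box [772.7 100.2]
  sph [774.2 102.5 107.4] 160
1 box (823.14892578125, 102.76283264160156) (161.2342987060547, 278.7661437988281) 2.0008890628814697 98.34373698071633 [[743.9 -26.2  90.7]
 [900.9 238.1 105.6]]
  eye from box [768.2 100.8]
  sph [769.5 100.5 109.1] 99
```

```bash
python3 - <<'E'
from plan import *
T,M=aim(np.array([660.,85,310]),tgt=np.array([773,101.5,115])); T=T+M@[1.5,.5,0]
manip.line_to(list(T),v=20,ori=quat(M)); manip.hold(1.0); st("final")
o=manip.observe(); print(np.abs(o["joint_velocities"]).max())
E
python3 chk.py aim2.png | grep -E "face|front|cam"; python3 look.py top3.png | grep -E "knob|short"; python3 -c "
from h import *
print(manip.observe()['clock'])"
```

```text
final 20.01 [594.9  74.9 425.5] 45.9 [ 0.9 -0.  -1.8] [-0.16  0.71 -0.01] ff 82.3
   yaw 0.14497647664929628
0.0026975780116022985
cam 0 252 [ -3.68 -24.47  12.28] [  9.35  23.88 134.61]
  face [ 6.73 -0.   -0.01] 227
cam 1 290 [-12.57 -30.44  12.4 ] [  9.7   23.9  132.65]
  face [ 5.87 -0.01  0.05] 201
front [661.37  84.65 310.78]
0 knob (0.0, 0.0) (0.0, 0.0) 0.0 -1.5707963267948966
long 89 [487.2  58.9 655.4] top 89 [487.2  58.9 655.4] [398.3  -8.5 531.2] [535.  129.7 754.3] short 422 [592.5  67.7 442.9]
  short-long 0.08310394464608324
1 knob (539.9183959960938, 109.94992065429688) (46.6446647644043, 22.139081954956055) 0.5052692697902059 -1.0655270570046906
long 1410 [464.7  98.  658.8] top 1410 [464.7  98.  658.8] [393.2   5.7 493.7] [534.7 136.  770.8] short 445 [598.9  89.8 391. ]
  short-long -0.06081757359715729
20.3583
```

View pics/aim2.png

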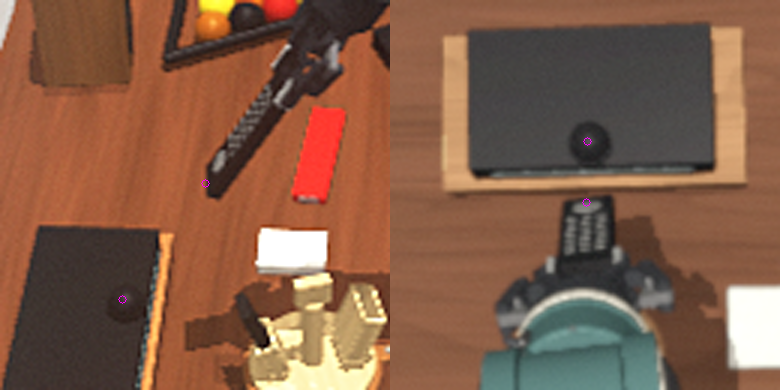

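```bash
python3 - <<'E'
from h import *
a=cv2.imread("pics/side2.png").astype(float); p=camera("side"); b=p["pixels"][:,:,::-1].astype(float)
r=np.s_[222:285,290:352]
cv2.imwrite("pics/cmp.png",cv2.resize(np.hstack([a[r],b[r]]),None,fx=5,fy=5))
g=lambda x:cv2.cvtColor(x[r].astype(np.float32),cv2.COLOR_BGR2GRAY)
print(np.abs(g(a)-g(b)).mean(), cv2.phaseCorrelate(g(a),g(b)))
E
```

```text
14.349137 ((-0.010008055557236162, 0.17233624208422071), 0.7405158451292664)[ WARN:0@0.688] global loadsave.cpp:1063 imwrite_ Unsupported depth image for selected encoder is fallbacked to CV_8U.
```

View pics/cmp.png

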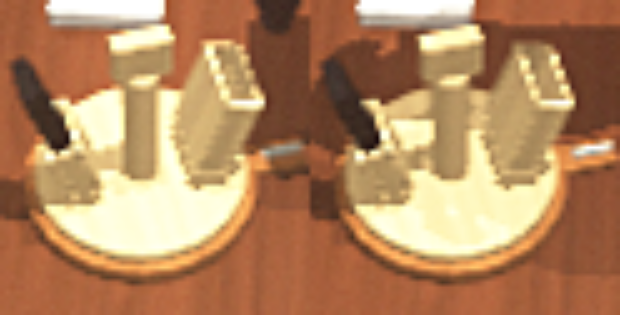

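The two crops show the same caddy pose, only the shadows differ: empty pocket facing the pointer and short remote still in place. Handing in.

```bash
python3 -c "
from h import *
print(manip.close_job())"
```

```text
the job is handed in; nothing more can be done
None
```

I turned the caddy to the pointer (within about 0.02 rad as measured), drew out the long remote and handed the job in at about 20 s. The arm holds the remote still, above knob height and aimed at the receiver eye to within a few millimetres; the short remote is still in its pocket.

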